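# Close the chart-table fuse box and snap its retaining cap home

## Robot

A 6-joint arm with a two-finger parallel gripper is mounted at the origin on the work surface. World frame = base frame: x ahead of the robot, y to its left, z up, the work surface at z = 0. Lengths are in m, angles in rad, forces in N, time in s.
With the tool pointing down it reaches from about 0.35 to 0.775 m from the base axis. Payload 5.5 kg.
Tool frame: the origin (TCP) lies midway between the tips of the shut fingers; the grasp point (between the pads) lies 19 mm behind it; z points along the fingers, y is the line along which they close (so a half turn about z gives the same grasp; the last joint's range is limited). The gripper opens to 85 mm and grips with 20 to 120 N. Pads are 22 mm wide; open, the fingers measure 114 mm over their backs; the gripper's body (76 mm by 85 mm) begins 54 mm behind the grasp point. The pads swing forward as they close: fully open they stand 13 mm farther back than shut.
Start: joints at [-1.391, 0.313, 0.046, 1.304, 0, 1.431], TCP at [0.181, -0.546, 0.231] pointing down, gripper open.
Joint ranges: [-2.76, 2.76], [-0.86, 1.69], [-1.03, 1.26], [-2.2, 2.34], [-1.47, 1.5], [-3.14, 3.14]. Speed limits (rad/s): [2.57, 2.57, 3.14, 3.14, 3.14, 3.14].

## Interface

Orientations are given as [roll, pitch, yaw] about the fixed x, y, z axes, in that order (R = Rz(yaw) Ry(pitch) Rx(roll)).
In Python, from rig import bot gives the robot as it stands.
- The arm moves only by the tool carry_out, never from a script. Its arguments are lists of equal length, an entry for each row: "delta_pos": the shift along the tool's x, y, z scaled (see below), a list of three; "dr": the turn, a rotation vector about the tool's x, y, z scaled (see below), a list of three; "gripper": the closure, from 0 (fully open) to 1 (shut). A call has 1 to 5 rows; each row shifts and turns the commanded pose from where the row before left it, along the tool's axes as they then stand; what a row does not reach is not made up. The controller multiplies each number of a shift by 5 cm and each number of a turn by 0.15 rad. A row lasts 1/10 s, in which the tool goes at most 50 mm and 8.59 degrees, less where a joint would pass 70% of its speed; a pose out of reach is approached as far as the arm can. A call with a number of a shift or a turn outside -1 to 1 is refused whole. A call with a gripper value outside its range is refused whole. The fingers move at their own pace and stop on an object; "grip_force" is the grip in N (left out, the last holds). Time passes only in rows, so rows that do not move let the fingers close. It gives the time, the measured TCP pose, the force, the opening and the grip force at its end, in the units of the state.
- bot.state(): the state, without advancing time (a new reading comes with each control period).
- bot.camera(name): name is "scene" or "side" or "wrist"; returns the picture (480x640x3 uint8, red, green, blue); there is no depth.
- bot.calibration(name): a dict with "mtx" (3x3 intrinsics, pixels), "R" (3x3) and "t" (3): a world point X has camera coordinates R X + t. Camera axes: x right, y down, z forward; pixel columns grow to the right and rows downward; lengths in m; the calibration is good to about 2 mm. A picture is of the moment at which its call begins: read the wrist's pose just before it. calibration takes no time and is no camera call; for the wrist camera it gives the pose at the moment of the call.
- bot.sign_off(): hands the job in; it is judged then, once.
The state is a dict: "time_s": time; "q": joint angles; "qvel": joint speeds; "joint_efforts": joint torques, N m; "tcp_pos": TCP position; "tool_rot": TCP orientation; "ft_force": force on the tool from outside, world axes, zero at the start; "moment": the same for the moment, N m; "gripper_width": opening from 0.0 (shut) to 1.0 (fully open); "grip_force": force on a finger pad.
Only numpy, scipy, OpenCV 4.12 (cv2) and the standard library are available. Lean on these libraries where they do the work, as an engineer would, in place of code of your own. Each camera call takes 0.05 s, during which the arm holds its last target. There are 200 camera calls.

## Task

The fuse box in the chart table is open after a fuse change: lay its flat cover plate over it, the hole over the stud and the plate square with the box, and press the plate down until it sits level all round. Then press the hollow snap cap onto the stud, push through the click until the cap is fully home on the cover, and keep pressing: the job finishes with the robot still holding the cap pushed firmly down. Leave the other things on the table where they are.

Things in the scene. Friction and masses are not known exactly. Their poses are not given: they have to be found in the camera images.
- fusebox: Open-topped grey plastic fuse box fixed to the table, 50 x 104 mm (x, y), 36 mm high to its flat rim, walls 4 mm, rows of blade fuses inside, small ears and glands low on its sides. Origin: centre of its underside, on the table; y along its long side, z up. A round sleeve, 22 mm across, stands in its centre up to 42 mm, around the stud.
- stud (a point): Top of the white split stud in the middle of the fuse box, 60 mm above the table: a ball head 22 mm across (widest 52 mm above the table) on four springy prongs. Its round top leads the cap in within about 3 mm of centre. Pushing the cap on, the force rises to about 12 N, then drops at the click as the prongs draw the cap down, and rises again on the cover. A push that stops at 8 N is too weak; 15 to 20 N is right.
- cover: Flat grey plastic cover plate, 56 x 110 x 7 mm (x, y, z), 70 g, a round 26 mm hole through its centre, lying flat left or right of the box (it swaps places with the cap). Origin: underside, centre of the hole; y along its long side; either way round fits. It overhangs the box's rim by 3 mm all round; seated, its underside is 36 mm and its top 43 mm above the table.
- cap: Round black plastic snap cap, 36 mm across, 22 mm high, 22 g, fine ribs round its side, closed top, hollow below, standing mouth down. Origin: centre of its underside, z up. Its mouth is a lip 17 mm across and 3 mm thick that is pushed over the ball head: it first rests on the ball with its underside 58 mm above the table; home, its underside lies on the cover's top, 43 mm up.
- prong0 (a joint): Inward bend in rad of the stud's springy prong on the box's +x side: 0 relaxed, up to about 0.08 while the cap's lip passes over the ball, back to about 0 once it has clicked under it.
- prong1 (a joint): Inward bend in rad of the stud's springy prong on the box's +y side: 0 relaxed, up to about 0.08 while the cap's lip passes over the ball, back to about 0 once it has clicked under it.
- prong2 (a joint): Inward bend in rad of the stud's springy prong on the box's -x side: 0 relaxed, up to about 0.08 while the cap's lip passes over the ball, back to about 0 once it has clicked under it.
- prong3 (a joint): Inward bend in rad of the stud's springy prong on the box's -y side: 0 relaxed, up to about 0.08 while the cap's lip passes over the ball, back to about 0 once it has clicked under it.
- compass: Bystander: flat grey plastic baseplate compass, 105 x 58 x 14 mm. Origin at the centre of its underside.
- dividers: Bystander: stainless steel dividers lying flat, 155 mm long, 34 mm wide, 14 mm high at the joint. Origin about the middle, on the table.
- torch: Bystander: black aluminium torch lying down, 150 mm long, head 36 mm across. Origin under its middle, on the table.
- protractor: Bystander: clear acrylic half-round protractor, 130 x 65 x 4 mm. Origin at the middle of its straight edge.
- paperweight: Bystander: domed green glass paperweight, 66 mm across, 39 mm high. Origin at the centre of its underside.
- loupe: Bystander: round chart magnifier of clear plastic with a dark steel rim, 45 mm across, 38 mm high: taller and wider than the cap. Origin at the centre of its underside.
- logbook: Bystander: blue cloth-bound logbook lying flat, 214 x 152 x 20 mm. Origin at the centre of its underside.
There are look-alikes about, which are no part of the job. Several things have the shape of the cap; the one meant has the colours described above.

How it is judged:
On the way, in this order (a step that is already met when the one before it is completed fails the run):
1. the cover sits level and square on the fuse box, its hole round the stud, and is pressed down on the rim with over 4 N (horizontal distance between cover and stud below 0.005 m and z of cover in the frame of fusebox between 0.034 and 0.0378 m and angle between cover's own z axis and vertical below 0.03 rad and angle between the y axis of cover and the y axis of fusebox, either way round below 0.12 rad and contact force between cover and fusebox above 4 N and horizontal distance between cap and stud above 0.04 m), for 0.2 s.
2. the cap is clicked home on the stud, down on the cover, the prongs sprung back (horizontal distance between cover and stud below 0.005 m and z of cover in the frame of fusebox between 0.034 and 0.0378 m and angle between cover's own z axis and vertical below 0.03 rad and angle between the y axis of cover and the y axis of fusebox, either way round below 0.12 rad and horizontal distance between cap and stud below 0.004 m and z of cap in the frame of fusebox between 0.041 and 0.045 m and angle between cap's own z axis and vertical below 0.06 rad and value of joint each of prong0, prong1, prong2, prong3 below 0.04 rad), for 0.2 s.
At the end, for the whole second after the job is handed in: Cover level on the rim (height within 2 mm, tilt under 1.7 deg, centred within 5 mm, square within 7 deg); cap upright round the stud within 4 mm, down on the cover within 2 mm, all prongs sprung back (under 0.04 rad); cap still pressed on the cover with over 4 N, fingers on it over 3 N (all of step 2 and contact force between cap and cover above 4 N and contact force between the fingers and cap above 3 N); the arm keeps its last pose, push and grip.
It fails at once if another thing on the table is shifted by more than 30 mm (distance of any of compass, dividers, torch, protractor, paperweight, loupe, logbook from where it was at the start of the episode above 0.03 m).
It also fails if it takes over 51 s, if anything falls off the work surface, if the arm or the gripper's body presses on something with over 40 N, if the wrist force passes 120 N, or if a joint passes its speed limit or range.

## Working session

There is one attempt and no reset: what is moved stays moved. The work goes in short steps, Python scripts to look and compute and a tool call to move; the robot and the scene stay as the last step left them, time stands still between calls to the robot, and variables do not carry over. Pictures are saved under pics/ and viewed, at most 10 in all, crops included, and the job is handed in when it is done.

Besides the shell and the picture viewer there is one more tool, called after "Request:" by a JSON object that holds its "fn" and its "kwargs", one argument or row to a line. carry_out: Moves the arm, as the interface text tells. Shifts and turns lie within -1 to 1; 1 stands for 5 cm of shift or 0.15 rad of turn. Its arguments: {"type":"object","properties":{"delta_pos":{"type":"array","items":{"type":"array","items":{"type":"number"}}},"dr":{"type":"array","items":{"type":"array","items":{"type":"number"}}},"gripper":{"type":"array","items":{"type":"number"}},"grip_force":{"type":"number"}},"required":["delta_pos","dr","gripper"]}

```bash
mkdir -p pics
python3 - <<'E'
from rig import bot
import cv2,numpy as np
s=bot.state();print({k:np.round(v,3) for k,v in s.items()})
for n in("scene","side"):
    c=bot.calibration(n);print(n,np.round(c["mtx"],1).tolist(),np.round(c["R"],3).tolist(),np.round(c["t"],3))
    cv2.imwrite(f"pics/{n}0.png",bot.camera(n)[:,:,::-1])
E
```

```text
{'time_s': np.float64(0.0), 'q': array([-1.391,  0.314,  0.045,  1.304,  0.   ,  1.431]), 'qvel': array([-0.   , -0.001,  0.001, -0.002, -0.002, -0.   ]), 'joint_efforts': array([ 0.0000e+00, -4.8063e+01,  2.9853e+01,  2.0000e-02, -0.0000e+00,
        0.0000e+00]), 'tcp_pos': array([ 0.181, -0.545,  0.23 ]), 'tool_rot': array([-3.14, -0.  ,  0.32]), 'ft_force': array([-0.296,  0.542,  0.06 ]), 'moment': array([-0.021,  0.008, -0.015]), 'grip_force': np.float64(0.0), 'gripper_width': np.float64(0.999)}
scene [[616.2, 0.0, 332.7], [0.0, 616.2, 233.3], [0.0, 0.0, 1.0]] [[-0.644, 0.765, -0.004], [0.652, 0.546, -0.526], [-0.4, -0.342, -0.851]] [ 0.39 -0.33  1.6 ]
side [[583.3, 0.0, 324.7], [0.0, 583.3, 242.5], [0.0, 0.0, 1.0]] [[0.987, -0.162, -0.012], [-0.129, -0.737, -0.663], [0.099, 0.656, -0.749]] [-0.555  0.09   1.247]
```

View pics/scene0.png

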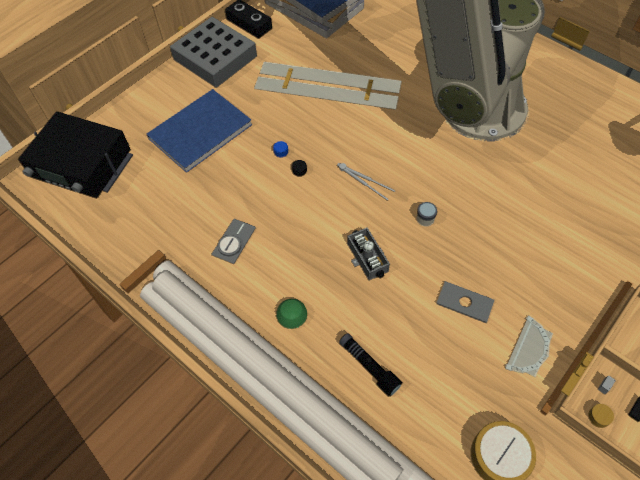

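View pics/side0.png

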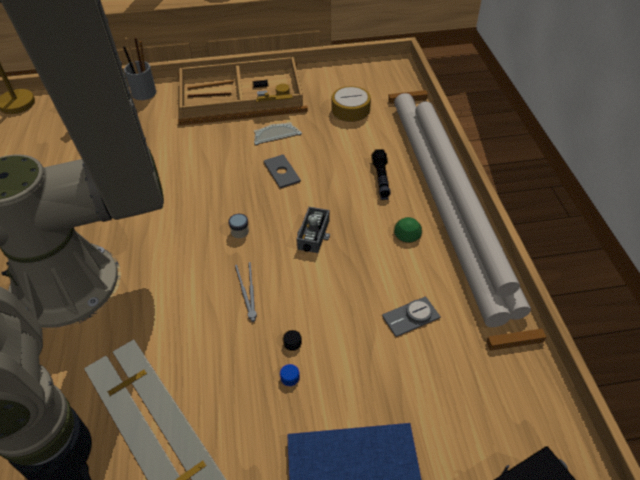

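The scene picture shows the cover at (465,302), the box with its stud at (368,250), the loupe at (427,212), a black cap at (299,168) and a blue one at (281,149). The candidates for the cap are the black one, which fits "black, 36 mm", the blue look-alike, and the loupe, which is too big and has a steel rim. I'll confirm the choice in a crop.

```bash
cat > h.py <<'E'
from rig import bot
import cv2,numpy as np
def ray(n,px,z,c=None):
    c=c or bot.calibration(n)
    d=c["R"].T@np.linalg.inv(c["mtx"])@np.array([px[0],px[1],1.]);o=-c["R"].T@c["t"]
    return o+d*(z-o[2])/d[2]
def proj(n,X,c=None):
    c=c or bot.calibration(n)
    p=c["mtx"]@(c["R"]@np.array(X)+c["t"]);return p[:2]/p[2]
E
python3 - <<'E'
from h import *
for lab,a,b,z in [("cap",(299,168),(292,341),.015),("cover",(465,302),(282,171),.007),("stud",(368,246),(315,221),.05),("loupe",(427,212),(238,225),.02),("blue",(281,149),(290,375),.015),("box",(368,254),(314,230),.036)]:
    print(lab,ray("scene",a,z).round(3),ray("side",b,z).round(3))
A=cv2.imread("pics/scene0.png");B=cv2.imread("pics/side0.png")
f=lambda I,x,y:cv2.resize(I[y:y+75,x:x+100],None,fx=4,fy=4,interpolation=cv2.INTER_CUBIC)
cv2.imwrite("pics/crop.png",np.vstack([np.hstack([f(A,250,125),f(A,420,265)]),np.hstack([f(B,235,145),f(A,320,215)])]))
E
```

```text
cap [ 0.466 -0.223  0.015] [ 0.46  -0.231  0.015]
cover [0.502 0.277 0.007] [0.498 0.272 0.007]
stud [0.547 0.05  0.05 ] [0.548 0.045 0.05 ]
loupe [0.375 0.087 0.02 ] [0.377 0.091 0.02 ]
blue [ 0.45  -0.296  0.015] [ 0.447 -0.303  0.015]
box [0.556 0.058 0.036] [0.544 0.031 0.036]
```

View pics/crop.png

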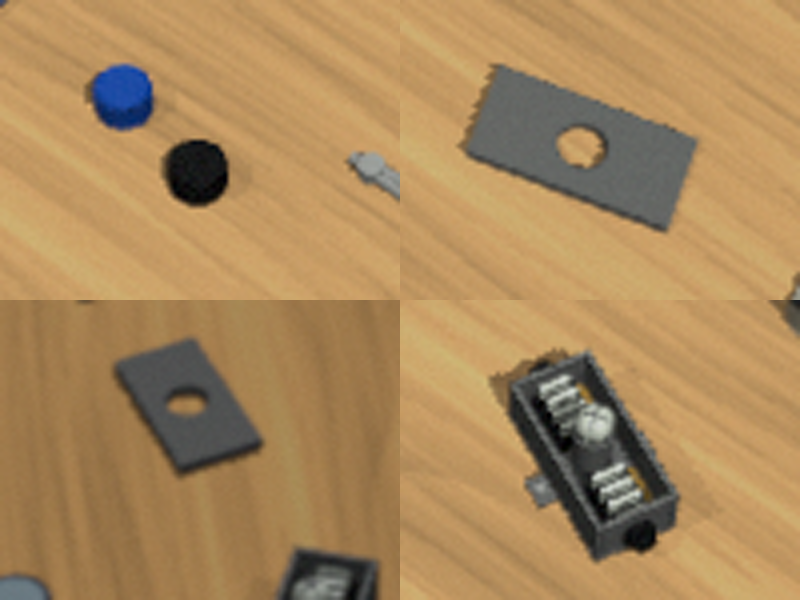

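The crop confirms the black ribbed cap at scene (299,168), with the blue look-alike at (281,149). The plate corners are at scene (444,281), (494,300), (487,322) and (437,302). The box rim corners are at (348,236), (367,228), (389,263) and (369,273).

Run:
```python
from h import *
for lab,P,z in [("cover",[(443.8,281.3),(494.3,300),(486.8,321),(436.8,301.5)],.007),("box",[(348,235.8),(367.5,228),(389.5,263),(369.5,273)],.036)]:
    Q=np.array([ray("scene",p,z) for p in P])[:,:2]
    print(lab,Q.round(3).tolist(),Q.mean(0).round(3),[ (np.linalg.norm(e).round(3),np.degrees(np.arctan2(e[1],e[0])).round(1)) for e in np.roll(Q,-1,0)-Q])
c=bot.calibration("wrist");print(c["mtx"].round(1).tolist(),c["R"].round(3).tolist(),(-c["R"].T@c["t"]).round(3))
```

```text
cover [[0.49, 0.215], [0.458, 0.322], [0.509, 0.336], [0.539, 0.231]] [0.499 0.276] [(np.float64(0.112), np.float64(106.6)), (np.float64(0.053), np.float64(15.3)), (np.float64(0.109), np.float64(-74.0)), (np.float64(0.051), np.float64(-161.9))]
box [[0.548, -0.004], [0.505, 0.016], [0.544, 0.107], [0.59, 0.089]] [0.547 0.052] [(np.float64(0.048), np.float64(155.0)), (np.float64(0.099), np.float64(66.7)), (np.float64(0.05), np.float64(-20.9)), (np.float64(0.102), np.float64(-114.3))]
[[378.3, 0.0, 324.0], [0.0, 378.3, 237.2], [0.0, 0.0, 1.0]] [[0.314, -0.949, -0.001], [-0.908, -0.301, 0.292], [-0.277, -0.091, -0.957]] [ 0.252 -0.523  0.373]
```

```bash
cat >> h.py <<'E'
from scipy.spatial.transform import Rotation as Ro
def plan(pos,yaw_deg,v=.96,st=None):
    s=st or bot.state();p=np.array(s["tcp_pos"]);r=Ro.from_euler("xyz",s["tool_rot"])
    T=Ro.from_euler("xyz",[np.pi,0,np.radians(yaw_deg)])
    tot=np.linalg.norm(pos-p);ang=(r.inv()*T).magnitude()
    n=max(1,int(np.ceil(max(tot/.05/v,ang/.15/.96))));rv=(r.inv()*T).as_rotvec()/n
    step=(np.array(pos)-p)/n;D=[]
    for i in range(n):
        a=np.round(r.inv().apply(step)/.05,2);b=np.round(rv/.15,2)
        D.append((a.tolist(),b.tolist()));r=r*Ro.from_rotvec(b*.15)
    for k in range(0,n,5):
        print([d[0] for d in D[k:k+5]],[d[1] for d in D[k:k+5]])
E
python3 -c "
from h import *
plan([.50,.03,.26],66.4)"
```

```text
[[0.69, -0.64, -0.04], [0.73, -0.59, -0.04], [0.76, -0.55, -0.04], [0.79, -0.5, -0.04], [0.82, -0.45, -0.04]] [[-0.0, -0.0, -0.4], [-0.0, -0.0, -0.4], [-0.0, -0.0, -0.4], [-0.0, -0.0, -0.4], [-0.0, -0.0, -0.4]]
[[0.85, -0.4, -0.04], [0.87, -0.35, -0.04], [0.89, -0.3, -0.04], [0.91, -0.25, -0.04], [0.92, -0.19, -0.04]] [[-0.0, -0.0, -0.4], [-0.0, -0.0, -0.4], [-0.0, -0.0, -0.4], [-0.0, -0.0, -0.4], [-0.0, -0.0, -0.4]]
[[0.93, -0.14, -0.04], [0.94, -0.08, -0.04], [0.94, -0.02, -0.04], [0.94, 0.03, -0.04]] [[-0.0, -0.0, -0.4], [-0.0, -0.0, -0.4], [-0.0, -0.0, -0.4], [-0.0, -0.0, -0.4]]
```

Request:
{"fn": "carry_out", "kwargs": {
  "delta_pos": [
    [0.69,-0.64,-0.04],
    [0.73,-0.59,-0.04],
    [0.76,-0.55,-0.04],
    [0.79,-0.5,-0.04],
    [0.82,-0.45,-0.04]
  ],
  "dr": [
    [0,0,-0.4],
    [0,0,-0.4],
    [0,0,-0.4],
    [0,0,-0.4],
    [0,0,-0.4]
  ],
  "gripper": [0,0,0,0,0]
}}

```text
time_s: 0.6
tcp_pos: [0.2949, -0.3391, 0.241]
tool_rot: [-3.141, -0.0, 0.622]
ft_force: [0.4, -0.5, 0.5]
gripper_width: 0.999
grip_force: 0.0
```

Request:
{"fn": "carry_out", "kwargs": {
  "delta_pos": [
    [0.85,-0.4,-0.04],
    [0.87,-0.35,-0.04],
    [0.89,-0.3,-0.04],
    [0.91,-0.25,-0.04],
    [0.92,-0.19,-0.04]
  ],
  "dr": [
    [0,0,-0.4],
    [0,0,-0.4],
    [0,0,-0.4],
    [0,0,-0.4],
    [0,0,-0.4]
  ],
  "gripper": [0,0,0,0,0]
}}

```text
time_s: 1.1
tcp_pos: [0.409, -0.1336, 0.2512]
tool_rot: [3.142, 0.0, 0.922]
ft_force: [0.6, -0.7, -0.4]
gripper_width: 1.0
grip_force: 0.0
```

Request:
{"fn": "carry_out", "kwargs": {
  "delta_pos": [
    [0.93,-0.14,-0.04],
    [0.94,-0.08,-0.04],
    [0.94,-0.02,-0.04],
    [0.94,0.03,-0.04],
    [0,0,0]
  ],
  "dr": [
    [0,0,-0.4],
    [0,0,-0.4],
    [0,0,-0.4],
    [0,0,-0.4],
    [0,0,0]
  ],
  "gripper": [0,0,0,0,0]
}}

```text
time_s: 1.6
tcp_pos: [0.5015, 0.0337, 0.2588]
tool_rot: [3.142, -0.001, 1.168]
ft_force: [-0.8, -0.4, 0.4]
gripper_width: 0.999
grip_force: 0.0
```

Run:
```python
from h import *
s=bot.state();print(s["time_s"],s["tcp_pos"].round(4),s["tool_rot"].round(3))
c=bot.calibration("wrist");np.savez("wbox.npz",**c);cv2.imwrite("pics/wbox.png",bot.camera("wrist")[:,:,::-1])
print(proj("wrist",[.547,.05,.06],c))
plan([.499,.276,.13],106.3)
```

```text
1.6 [0.5015 0.0337 0.2588] [ 3.142e+00 -1.000e-03  1.168e+00]
[362.51626158 170.37033428]
[[0.75, -0.33, 0.43], [0.78, -0.24, 0.43], [0.8, -0.15, 0.43], [0.81, -0.05, 0.43], [0.81, 0.04, 0.43]] [[-0.0, 0.0, -0.77], [-0.0, 0.0, -0.77], [-0.0, 0.0, -0.77], [-0.0, 0.0, -0.77], [-0.0, 0.0, -0.77]]
[[0.8, 0.14, 0.43]] [[-0.0, 0.0, -0.77]]
```

View pics/wbox.png

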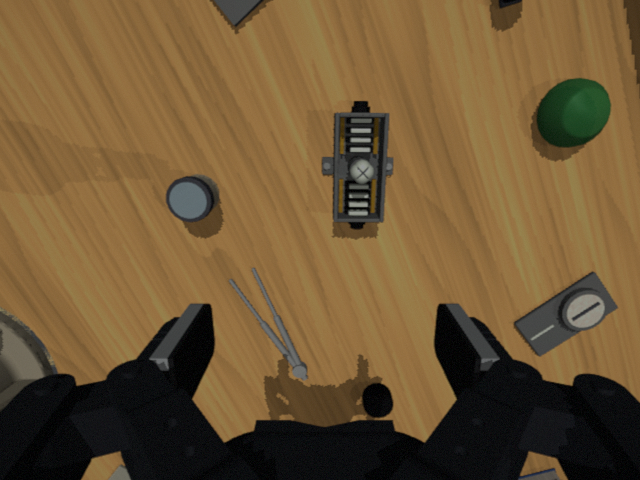

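The wrist view shows the stud at (361,171), within 1 px of my estimate, and the rim corners at about (335,114), (388,114), (385,220) and (334,220). The black cap is at (377,400).

Request:
{"fn": "carry_out", "kwargs": {
  "delta_pos": [
    [0.75,-0.33,0.43],
    [0.78,-0.24,0.43],
    [0.8,-0.15,0.43],
    [0.81,-0.05,0.43],
    [0.81,0.04,0.43]
  ],
  "dr": [
    [0,0,-0.77],
    [0,0,-0.77],
    [0,0,-0.77],
    [0,0,-0.77],
    [0,0,-0.77]
  ],
  "gripper": [0,0,0,0,0]
}}

```text
time_s: 2.15
tcp_pos: [0.499, 0.2328, 0.1508]
tool_rot: [-3.141, 0.001, 1.74]
ft_force: [0.3, 0.9, 0.1]
gripper_width: 1.0
grip_force: 0.0
```

Request:
{"fn": "carry_out", "kwargs": {
  "delta_pos": [
    [0.8,0.14,0.43],
    [0,0,0]
  ],
  "dr": [
    [0,0,-0.77],
    [0,0,0]
  ],
  "gripper": [0,0]
}}

```text
time_s: 2.35
tcp_pos: [0.4972, 0.2753, 0.1266]
tool_rot: [-3.136, -0.0, 1.858]
ft_force: [-0.8, 0.0, 0.0]
gripper_width: 1.002
grip_force: 0.0
```

Run:
```python
from h import *
w=dict(np.load("wbox.npz"))
Q=np.array([ray("",p,.036,w) for p in [(335,114),(388,114),(385,219.5),(334,219.5)]])[:,:2]
print("box",Q.mean(0).round(4),[(np.linalg.norm(e).round(3),np.degrees(np.arctan2(e[1],e[0])).round(1)) for e in np.roll(Q,-1,0)-Q])
print("stud",ray("",(361.5,171),.06,w).round(4))
print("cap",ray("",(377,400),.015,w).round(4))
s=bot.state();print(s["time_s"],s["tcp_pos"].round(4),s["tool_rot"].round(3))
c=bot.calibration("wrist");I=bot.camera("wrist")[:,:,::-1];cv2.imwrite("pics/wcov.png",I)
np.savez("wcov.npz",**c)
print(proj("",[.499,.276,.007],c))
```

```text
box [0.5468 0.0485] [(np.float64(0.049), np.float64(-23.1)), (np.float64(0.1), np.float64(-112.0)), (np.float64(0.051), np.float64(156.9)), (np.float64(0.1), np.float64(66.8))]
stud [0.546  0.0498 0.06  ]
cap [ 0.4634 -0.2241  0.015 ]
2.35 [0.4972 0.2753 0.1266] [-3.136 -0.     1.858]
[326.82600084 228.75004511]
```

View pics/wcov.png

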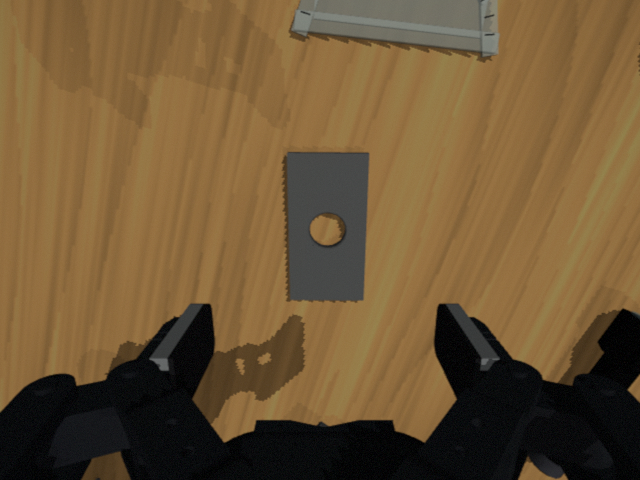

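The plate's hole is at (327,229). Its corners are at (288,153), (369,153), (364,300) and (288,300), and the protractor is clear at the top.

Run:
```python
from h import *
w=dict(np.load("wcov.npz"))
Q=np.array([ray("",p,.007,w) for p in [(288,153),(369,153),(364,300),(288.5,300)]])[:,:2]
print("cov",Q.mean(0).round(4),[(np.linalg.norm(e).round(3),np.degrees(np.arctan2(e[1],e[0])).round(1)) for e in np.roll(Q,-1,0)-Q])
h=ray("",(327,229.3),.007,w);print("hole",h.round(4))
plan([h[0],h[1],.02],106.6)
```

```text
cov [0.4998 0.2746] [(np.float64(0.055), np.float64(16.5)), (np.float64(0.11), np.float64(-73.5)), (np.float64(0.058), np.float64(-163.4)), (np.float64(0.11), np.float64(105.1))]
hole [0.4992 0.2756 0.007 ]
[[0.01, 0.02, 0.72], [0.01, 0.01, 0.72], [0.01, 0.01, 0.72]] [[-0.01, 0.0, -0.01], [-0.01, 0.0, -0.01], [-0.01, 0.0, -0.01]]
```

Request:
{"fn": "carry_out", "kwargs": {
  "delta_pos": [
    [0.01,0.02,0.72],
    [0.01,0.01,0.72],
    [0.01,0.01,0.72],
    [0,0,0.2],
    [0,0,0]
  ],
  "dr": [
    [-0.01,0,-0.01],
    [-0.01,0,-0.01],
    [-0.01,0,-0.01],
    [0,0,0],
    [0,0,0]
  ],
  "gripper": [0,0,0.2,0.2,0.2],
  "grip_force": 40
}}

```text
time_s: 2.9
tcp_pos: [0.5004, 0.2734, 0.0114]
tool_rot: [3.14, 0.001, 1.855]
ft_force: [-1.1, 0.7, -0.6]
gripper_width: 0.804
grip_force: 0.0
```

Request:
{"fn": "carry_out", "kwargs": {
  "delta_pos": [
    [0,0,0.1],
    [0,0,0.1],
    [0,0,0]
  ],
  "dr": [
    [0,0,0],
    [0,0,0],
    [0,0,0]
  ],
  "gripper": [0.2,0.2,0.2]
}}

```text
time_s: 3.2
tcp_pos: [0.5021, 0.2755, 0.0031]
tool_rot: [3.136, 0.0, 1.857]
ft_force: [-0.2, -0.7, 0.5]
gripper_width: 0.802
grip_force: 0.0
```

Request:
{"fn": "carry_out", "kwargs": {
  "delta_pos": [
    [0,0,0.06],
    [0,0,0.04],
    [0,0,0]
  ],
  "dr": [
    [0,0,0],
    [0,0,0],
    [0,0,0]
  ],
  "gripper": [0.2,0.2,0.2]
}}

```text
time_s: 3.5
tcp_pos: [0.5012, 0.2755, -0.0029]
tool_rot: [3.137, 0.0, 1.857]
ft_force: [0.3, 0.5, 0.4]
gripper_width: 0.799
grip_force: 0.0
```

Request:
{"fn": "carry_out", "kwargs": {
  "delta_pos": [
    [0,0,0],
    [0,0,0],
    [0,0,0],
    [0,0,0],
    [0,0,0]
  ],
  "dr": [
    [0,0,0],
    [0,0,0],
    [0,0,0],
    [0,0,0],
    [0,0,0]
  ],
  "gripper": [0.6,0.6,0.6,0.6,0.6]
}}

```text
time_s: 4.0
tcp_pos: [0.5016, 0.2756, -0.0024]
tool_rot: [3.137, -0.0, 1.857]
ft_force: [-1.2, -0.0, 5.9]
gripper_width: 0.637
grip_force: 42.7
```

Request:
{"fn": "carry_out", "kwargs": {
  "delta_pos": [
    [0,0,-0.2],
    [0,0,-0.6],
    [0,0,-0.9],
    [0,0,-0.7],
    [0,0,0]
  ],
  "dr": [
    [0,0,0],
    [0,0,0],
    [0,0,0],
    [0,0,0],
    [0,0,0]
  ],
  "gripper": [0.6,0.6,0.6,0.6,0.6]
}}

```text
time_s: 4.5
tcp_pos: [0.5043, 0.2765, 0.1232]
tool_rot: [3.127, -0.001, 1.857]
ft_force: [0.4, -0.7, -0.5]
gripper_width: 0.636
grip_force: 42.5
```

Run:
```python
from h import *
s=bot.state();print(s["time_s"],s["tcp_pos"].round(4),s["tool_rot"].round(3),s["ft_force"].round(1))
c=bot.calibration("wrist");I=bot.camera("wrist")[:,:,::-1];cv2.imwrite("pics/whold.png",I);np.savez("whold.npz",tcp=s["tcp_pos"],rot=s["tool_rot"],**c)
print(proj("",s["tcp_pos"],c))
plan([.506,.15,.15],67.0)
```

```text
4.5 [0.5043 0.2765 0.1232] [ 3.127e+00 -1.000e-03  1.857e+00] [ 0.4 -0.7 -0.5]
[323.00634512 307.09255398]
[[-0.49, -0.13, -0.12], [-0.5, -0.06, -0.12], [-0.5, 0.01, -0.12], [-0.5, 0.08, -0.12], [-0.48, 0.14, -0.12]] [[0.01, -0.01, 0.92], [0.01, -0.01, 0.92], [0.01, -0.01, 0.92], [0.01, -0.01, 0.92], [0.01, -0.01, 0.92]]
```

View pics/whold.png

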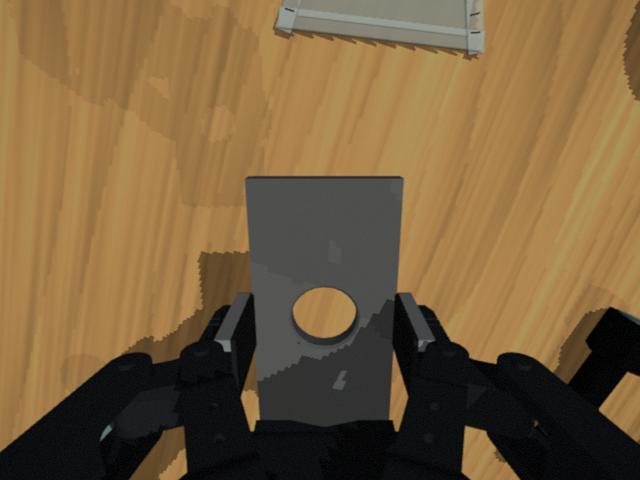

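The plate is held square. Its far edge runs from (246,178) to (403,178), and the hole's top rim is centred near (325,315).

Run:
```python
from h import *
d=np.load("whold.npz");R=Ro.from_euler("xyz",d["rot"])
w={k:d[k] for k in("mtx","R","t")}
for off in (.0075,.0095,.0115):
  z=d["tcp"][2]+off
  f=lambda p:R.inv().apply(ray("",p,z,w)-d["tcp"]).round(4)
  print(off,"hole",f((325,315)),"rimL",f((293,315)),"rimR",f((357,315)),"A",f((246,178)),"B",f((403,178)))
```

```text
0.0075 hole [ 0.0004  0.0008 -0.0075] rimL [ 0.0005 -0.0119 -0.0077] rimR [ 0.0003  0.0135 -0.0073] A [ 0.0548 -0.0272 -0.0079] B [ 0.0546  0.0285 -0.0071]
0.0095 hole [ 0.0015  0.0008 -0.0095] rimL [ 0.0016 -0.0117 -0.0097] rimR [ 0.0014  0.0133 -0.0093] A [ 0.055  -0.0268 -0.0099] B [ 0.0549  0.0281 -0.0091]
0.0115 hole [ 0.0026  0.0008 -0.0115] rimL [ 0.0027 -0.0115 -0.0117] rimR [ 0.0025  0.0131 -0.0113] A [ 0.0553 -0.0264 -0.0118] B [ 0.0552  0.0277 -0.0111]
```

Request:
{"fn": "carry_out", "kwargs": {
  "delta_pos": [
    [-0.49,-0.13,-0.12],
    [-0.5,-0.06,-0.12],
    [-0.5,0.01,-0.12],
    [-0.5,0.08,-0.12],
    [-0.48,0.14,-0.12]
  ],
  "dr": [
    [0.01,-0.01,0.92],
    [0.01,-0.01,0.92],
    [0.01,-0.01,0.92],
    [0.01,-0.01,0.92],
    [0.01,-0.01,0.92]
  ],
  "gripper": [0.6,0.6,0.6,0.6,0.6]
}}

```text
time_s: 5.05
tcp_pos: [0.503, 0.1484, 0.1461]
tool_rot: [-3.138, 0.008, 1.162]
ft_force: [0.3, -0.1, -0.4]
gripper_width: 0.636
grip_force: 42.5
```

```bash
python3 -c "
from h import *
plan([.5453,.0492,.085],67.0)"
```

```text
[[-0.49, 0.52, 0.41], [-0.49, 0.52, 0.41], [-0.5, 0.52, 0.41]] [[-0.01, 0.02, -0.02], [-0.01, 0.02, -0.02], [-0.01, 0.02, -0.02]]
```

Request:
{"fn": "carry_out", "kwargs": {
  "delta_pos": [
    [-0.49,0.52,0.41],
    [-0.49,0.52,0.41],
    [-0.5,0.52,0.41],
    [0,0,0],
    [0,0,0]
  ],
  "dr": [
    [-0.01,0.02,-0.02],
    [-0.01,0.02,-0.02],
    [-0.01,0.02,-0.02],
    [0,0,0],
    [0,0,0]
  ],
  "gripper": [0.6,0.6,0.6,0.6,0.6]
}}

```text
time_s: 5.55
tcp_pos: [0.5456, 0.0501, 0.0845]
tool_rot: [-3.141, -0.001, 1.174]
ft_force: [-0.7, 0.2, -1.1]
gripper_width: 0.64
grip_force: 42.6
```

Run:
```python
from h import *
s=bot.state();print(s["time_s"],s["tcp_pos"].round(4),s["tool_rot"].round(3),s["ft_force"].round(1))
c=bot.calibration("wrist");I=bot.camera("wrist")[:,:,::-1]
a=cv2.resize(I[140:440,180:480],(600,600),interpolation=cv2.INTER_CUBIC);cv2.imwrite("pics/wover.png",a)
print("stud px",proj("",[.546,.0495,.06],c), "hole px", proj("",s["tcp_pos"]+[0,0,.0075],c))
plan([.5453,.0492,.06],67.0)
```

```text
5.55 [0.5456 0.0501 0.0845] [-3.141e+00 -1.000e-03  1.174e+00] [-0.7  0.2 -1.1]
stud px [323.56406037 284.8300132 ] hole px [322.02750785 316.93062346]
[[-0.04, -0.0, 0.51]] [[0.01, -0.01, 0.04]]
```

View pics/wover.png

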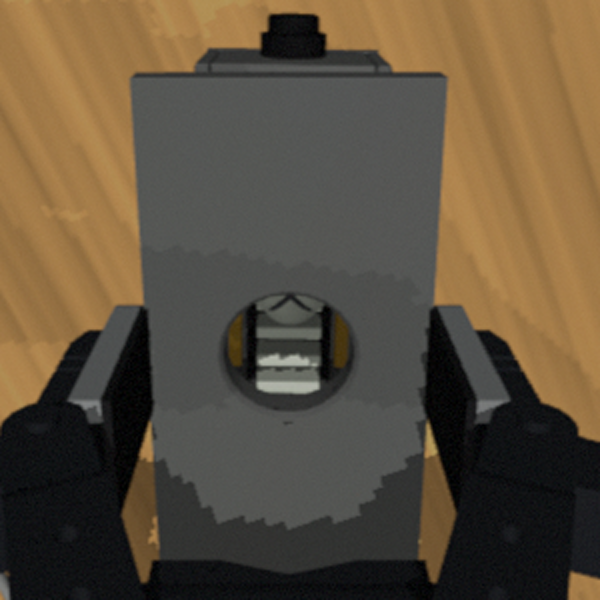

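The stud shows centred in the hole: stud at (325,288), hole at (324,315), as predicted. The box lies square under the plate, so I'm going down.

Request:
{"fn": "carry_out", "kwargs": {
  "delta_pos": [
    [-0.01,0,0.5],
    [0,0,0.2],
    [0,0,0.1],
    [0,0,0]
  ],
  "dr": [
    [0,0,0.04],
    [0,0,0],
    [0,0,0],
    [0,0,0]
  ],
  "gripper": [0.6,0.6,0.6,0.6]
}}

```text
time_s: 6.0
tcp_pos: [0.5462, 0.051, 0.0459]
tool_rot: [3.14, -0.002, 1.171]
ft_force: [-0.3, -1.3, -0.5]
gripper_width: 0.639
grip_force: 42.5
```

Request:
{"fn": "carry_out", "kwargs": {
  "delta_pos": [
    [0,0,0.08],
    [0,0,0.04],
    [0,0,0]
  ],
  "dr": [
    [0,0,0],
    [0,0,0],
    [0,0,0]
  ],
  "gripper": [0.6,0.6,0.6]
}}

```text
time_s: 6.3
tcp_pos: [0.5474, 0.0505, 0.0405]
tool_rot: [3.138, -0.003, 1.17]
ft_force: [-0.2, -0.2, -0.8]
gripper_width: 0.637
grip_force: 42.6
```

Request:
{"fn": "carry_out", "kwargs": {
  "delta_pos": [
    [0,0,0.06],
    [0,0,0.04],
    [0,0,0]
  ],
  "dr": [
    [0,0,0],
    [0,0,0],
    [0,0,0]
  ],
  "gripper": [0.6,0.6,0.6]
}}

```text
time_s: 6.6
tcp_pos: [0.5481, 0.0503, 0.0382]
tool_rot: [3.135, -0.003, 1.17]
ft_force: [-6.2, 0.3, 18.9]
gripper_width: 0.639
grip_force: 44.6
```

Request:
{"fn": "carry_out", "kwargs": {
  "delta_pos": [
    [0,0,0.03],
    [0,0,0.03],
    [0,0,0]
  ],
  "dr": [
    [0,0,0],
    [0,0,0],
    [0,0,0]
  ],
  "gripper": [0.6,0.6,0.6]
}}

```text
time_s: 6.9
tcp_pos: [0.5471, 0.0498, 0.0336]
tool_rot: [3.137, -0.001, 1.17]
ft_force: [-4.3, -2.9, 9.9]
gripper_width: 0.641
grip_force: 43.6
```

Contact came at TCP z 0.038, then the force eased at 0.034. I'm checking whether the plate sits down.

Run:
```python
from h import *
s=bot.state();print(s["time_s"],s["tcp_pos"].round(4),s["tool_rot"].round(3),s["ft_force"].round(1))
c=bot.calibration("wrist");I=bot.camera("wrist")[:,:,::-1];a=I[150:450,190:470]
S=bot.camera("side")[:,:,::-1];b=cv2.resize(S[185:265,270:360],(337,300),interpolation=cv2.INTER_CUBIC)
cv2.imwrite("pics/seat.png",np.hstack([cv2.resize(a,(420,450)),cv2.resize(b,(380,450))]))
w=Ro.from_euler("z",67-90,degrees=True)
for z in(.043,.06): print(z,[proj("",np.array([.546,.0495,0])+w.apply([x,y,z]),c).round(1).tolist() for x,y in[(0,0),(-.028,.055),(.028,.055)]])
```

```text
6.9 [0.5471 0.0498 0.0336] [ 3.137e+00 -1.000e-03  1.170e+00] [-4.3 -2.9  9.9]
0.043 [[319.8, 320.9], [239.6, 181.0], [399.1, 181.0]]
0.06 [[319.6, 345.3], [228.1, 189.3], [409.9, 189.2]]
```

View pics/seat.png

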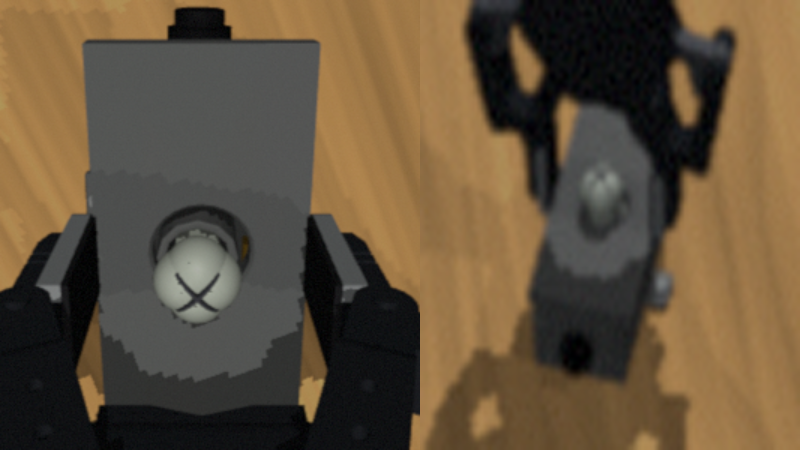

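Request:
{"fn": "carry_out", "kwargs": {
  "delta_pos": [
    [0,0,0.02],
    [0,0,0.02],
    [0,0,0],
    [0,0,0]
  ],
  "dr": [
    [0.01,0.0,0],
    [0,0,0],
    [0,0,0],
    [0,0,0]
  ],
  "gripper": [0.6,0.6,0.6,0.6]
}}

```text
time_s: 7.4
tcp_pos: [0.5471, 0.0498, 0.0335]
tool_rot: [3.138, -0.002, 1.17]
ft_force: [-10.4, -1.9, 25.3]
gripper_width: 0.639
grip_force: 45.2
```

Request:
{"fn": "carry_out", "kwargs": {
  "delta_pos": [
    [0,0,0],
    [0,0,0],
    [0,0,0],
    [0,0,0],
    [0,0,0]
  ],
  "dr": [
    [0,0,0],
    [0,0,0],
    [0,0,0],
    [0,0,0],
    [0,0,0]
  ],
  "gripper": [0.3,0.3,0.3,0.1,0.1]
}}

```text
time_s: 7.9
tcp_pos: [0.5472, 0.0504, 0.03]
tool_rot: [3.14, -0.002, 1.17]
ft_force: [-0.7, 0.3, 0.5]
gripper_width: 0.899
grip_force: 0.0
```

The plate stopped firmly at 25 N. I'm lifting clear and checking that it lies flat.

Request:
{"fn": "carry_out", "kwargs": {
  "delta_pos": [
    [0,0,-0.5],
    [0,0,-1],
    [0,0,-1],
    [0,0,-0.9],
    [0,0,0]
  ],
  "dr": [
    [0,0,0],
    [0,0,0],
    [0,0,0],
    [0,0,0],
    [0,0,0]
  ],
  "gripper": [0,0,0,0,0]
}}

```text
time_s: 8.4
tcp_pos: [0.5507, 0.05, 0.2073]
tool_rot: [3.128, -0.007, 1.17]
ft_force: [0.9, -0.1, 0.8]
gripper_width: 1.002
grip_force: 0.0
```

Run:
```python
from h import *
s=bot.state();print(s["time_s"],s["tcp_pos"].round(4),s["tool_rot"].round(3),s["ft_force"].round(1))
c=bot.calibration("wrist");I=bot.camera("wrist")[:,:,::-1];np.savez("wseat.npz",**c)
cv2.imwrite("pics/seat2.png",cv2.resize(I[140:340,220:420],(600,600),interpolation=cv2.INTER_CUBIC))
w=Ro.from_euler("z",67-90,degrees=True)
for z in(.043,.06): print(z,[(3*(proj("",np.array([.546,.0495,0])+w.apply([x,y,z]),c)-[220,140])).round(0).tolist() for x,y in[(0,0),(-.028,.055),(.028,.055),(.028,-.055),(-.028,-.055)]])
plan([.463,-.224,.16],67.0)
```

```text
8.4 [0.5507 0.05   0.2073] [ 3.128 -0.007  1.17 ] [ 0.9 -0.1  0.8]
0.043 [[286.0, 237.0], [179.0, 34.0], [391.0, 34.0], [383.0, 419.0], [191.0, 420.0]]
0.06 [[285.0, 252.0], [172.0, 39.0], [396.0, 39.0], [387.0, 443.0], [185.0, 444.0]]
[[-0.82, 0.08, 0.12], [-0.82, 0.08, 0.12], [-0.82, 0.08, 0.12], [-0.82, 0.08, 0.12], [-0.82, 0.08, 0.12]] [[0.01, -0.0, 0.0], [0.01, -0.0, 0.0], [0.01, -0.0, 0.0], [0.01, -0.0, 0.0], [0.01, -0.0, 0.0]]
[[-0.82, 0.08, 0.12], [-0.82, 0.08, 0.12]] [[0.01, -0.0, 0.0], [0.01, -0.0, 0.0]]
```

View pics/seat2.png

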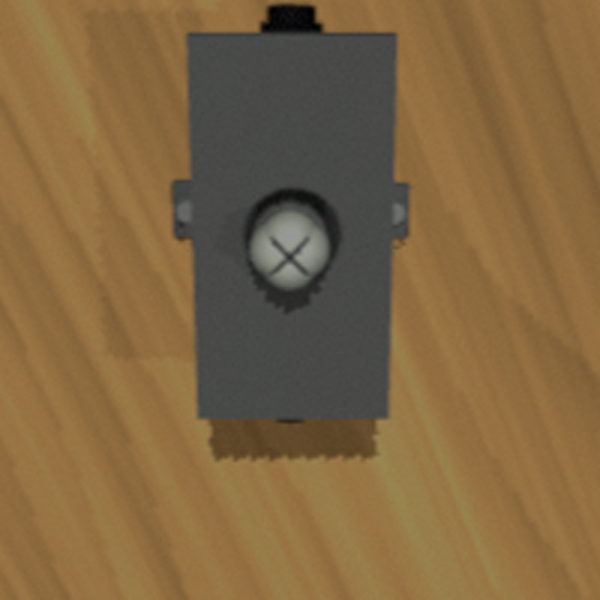

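The plate lies level and centred. Its corners are at (188,34), (396,34), (388,418) and (198,418), within 3 image pixels of those predicted for a seated plate, and the stud X is at (290,255). Next is the cap.

Run:
```python
from h import *
print([ray("scene",p,.005).round(3) for p in [(342,165),(393,190),(388,199)]])
plan([.464,-.225,.14],95)
```

```text
[array([ 0.387, -0.155,  0.005]), array([ 0.367, -0.015,  0.005]), array([ 0.395, -0.008,  0.005])]
[[-0.82, 0.08, 0.18], [-0.82, 0.02, 0.18], [-0.82, -0.03, 0.18], [-0.82, -0.09, 0.18], [-0.81, -0.14, 0.18]] [[0.01, -0.0, -0.46], [0.01, -0.0, -0.46], [0.01, -0.0, -0.46], [0.01, -0.0, -0.46], [0.01, -0.0, -0.46]]
[[-0.8, -0.2, 0.18], [-0.78, -0.25, 0.18]] [[0.01, -0.0, -0.46], [0.01, -0.0, -0.46]]
```

Request:
{"fn": "carry_out", "kwargs": {
  "delta_pos": [
    [-0.82,0.08,0.18],
    [-0.82,0.02,0.18],
    [-0.82,-0.03,0.18],
    [-0.82,-0.09,0.18],
    [-0.81,-0.14,0.18]
  ],
  "dr": [
    [0.01,0,-0.46],
    [0.01,0,-0.46],
    [0.01,0,-0.46],
    [0.01,0,-0.46],
    [0.01,0,-0.46]
  ],
  "gripper": [0.3,0.3,0.3,0.3,0.3]
}}

```text
time_s: 8.95
tcp_pos: [0.484, -0.1469, 0.1527]
tool_rot: [-3.134, -0.004, 1.518]
ft_force: [0.8, -0.8, 0.7]
gripper_width: 0.697
grip_force: 0.0
```

Request:
{"fn": "carry_out", "kwargs": {
  "delta_pos": [
    [-0.8,-0.2,0.18],
    [-0.78,-0.25,0.18],
    [0,0,0],
    [0,0,0]
  ],
  "dr": [
    [0.01,0,-0.46],
    [0.01,0,-0.46],
    [0,0,0],
    [0,0,0]
  ],
  "gripper": [0.3,0.3,0.3,0.3]
}}

```text
time_s: 9.35
tcp_pos: [0.46, -0.2246, 0.1349]
tool_rot: [-3.132, -0.006, 1.65]
ft_force: [0.7, -0.5, -0.2]
gripper_width: 0.698
grip_force: 0.0
```

```bash
cat > cap.py <<'E'
from h import *
s=bot.state();print(s["time_s"],s["tcp_pos"].round(4),s["tool_rot"].round(3),s["gripper_width"])
c=bot.calibration("wrist");I=bot.camera("wrist");cv2.imwrite("pics/wcap.png",I[:,:,::-1]);np.savez("wcap.npz",**c)
e=proj("",[.464,-.225,.022],c);print("pred",e.round(1))
n,L,st,ce=cv2.connectedComponentsWithStats((I.max(2)<48).astype(np.uint8))
for i in range(1,n):
    if st[i,4]>200: print(st[i],ce[i].round(1),I[L==i].mean(0).round(0))
E
python3 cap.py
```

```text
9.35 [ 0.46   -0.2246  0.1349] [-3.132 -0.006  1.65 ] 0.6980145420359909
pred [330.2 233.6]
[ 302  208   51   53 2096] [327.3 234.2] [12. 12. 12.]
[582 208   5  70 226] [583.9 241.4] [34. 33. 31.]
[    0   295   640   185 57861] [322.  419.5] [11. 11. 13.]
```

Run:
```python
from h import *
w=dict(np.load("wcap.npz"))
p=ray("",(327.3,234.2),.016,w);print(p.round(4))
plan([p[0],p[1],.03],95)
```

```text
[ 0.4621 -0.2273  0.016 ]
[[-0.03, 0.02, 0.7], [-0.03, 0.01, 0.7], [-0.03, 0.01, 0.7]] [[-0.02, -0.01, -0.01], [-0.02, -0.01, -0.01], [-0.02, -0.01, -0.01]]
```

Request:
{"fn": "carry_out", "kwargs": {
  "delta_pos": [
    [-0.03,0.02,0.7],
    [-0.03,0.01,0.7],
    [-0.03,0.01,0.7],
    [0,0,0.2],
    [0,0,0]
  ],
  "dr": [
    [-0.02,-0.01,-0.01],
    [-0.02,-0.01,-0.01],
    [-0.02,-0.01,-0.01],
    [0,0,0],
    [0,0,0]
  ],
  "gripper": [0.3,0.3,0.3,0.3,0.3]
}}

```text
time_s: 9.9
tcp_pos: [0.4623, -0.2266, 0.0204]
tool_rot: [-3.14, -0.002, 1.659]
ft_force: [-0.6, 0.7, 0.6]
gripper_width: 0.698
grip_force: 0.0
```

Request:
{"fn": "carry_out", "kwargs": {
  "delta_pos": [
    [0,0,0.2],
    [0,0,0.1],
    [0,0,0]
  ],
  "dr": [
    [0,0,0],
    [0,0,0],
    [0,0,0]
  ],
  "gripper": [0.3,0.3,0.3]
}}

```text
time_s: 10.2
tcp_pos: [0.4637, -0.2288, 0.0071]
tool_rot: [3.139, 0.001, 1.658]
ft_force: [0.3, -0.2, -0.9]
gripper_width: 0.7
grip_force: 0.0
```

Run:
```python
from h import *
s=bot.state();p=ray("",(327.3,234.2),.016,dict(np.load("wcap.npz")));print(s["ft_force"].round(1))
plan([p[0],p[1],.004],95)
```

```text
[ 0.3 -0.2 -0.9]
[[0.03, -0.03, 0.06]] [[0.02, 0.01, -0.0]]
```

Request:
{"fn": "carry_out", "kwargs": {
  "delta_pos": [
    [0.02,-0.01,0.06],
    [0,0,0],
    [0,0,0],
    [0,0,0],
    [0,0,0]
  ],
  "dr": [
    [0.02,0.01,0],
    [0,0,0],
    [0,0,0],
    [0,0,0],
    [0,0,0]
  ],
  "gripper": [0.3,0.8,0.8,0.8,0.8],
  "grip_force": 80
}}

```text
time_s: 10.7
tcp_pos: [0.463, -0.228, 0.0045]
tool_rot: [-3.141, -0.0, 1.658]
ft_force: [-1.7, 1.8, 5.8]
gripper_width: 0.393
grip_force: 79.3
```

Request:
{"fn": "carry_out", "kwargs": {
  "delta_pos": [
    [0,0,0],
    [0,0,-0.2],
    [0,0,-0.7],
    [0,0,-0.9],
    [0,0,0]
  ],
  "dr": [
    [0,0,0],
    [0,0,0],
    [0,0,0],
    [0,0,0],
    [0,0,0]
  ],
  "gripper": [0.8,0.8,0.8,0.8,0.8]
}}

```text
time_s: 11.2
tcp_pos: [0.4665, -0.2304, 0.1001]
tool_rot: [3.134, 0.006, 1.658]
ft_force: [0.4, -1.6, -0.0]
gripper_width: 0.393
grip_force: 79.6
```

Run:
```python
from h import *
s=bot.state();print(s["time_s"],s["tcp_pos"].round(4),s["tool_rot"].round(3),s["ft_force"].round(1),s["gripper_width"])
c=bot.calibration("wrist");I=bot.camera("wrist");cv2.imwrite("pics/wcaph.png",I[:,:,::-1]);np.savez("wcaph.npz",tcp=s["tcp_pos"],rot=s["tool_rot"],**c)
print(proj("",s["tcp_pos"]+[0,0,.018],c).round(1))
g=I.max(2)
for y in range(250,360,8): print(y,' '.join(f"{v:3d}" for v in g[y,260:400:5]))
plan([.546,.0495,.13],95)
```

```text
11.2 [ 0.4665 -0.2304  0.1001] [3.134 0.006 1.658] [ 0.4 -1.6 -0. ] 0.3926326025069618
[322.9 330.5]
250 167 144 163 159 155 150 154 159 166 163 170 167 165 163 164 169 167 172 167 172 168 172 170 170 168 168 167 169
258 169 144 163 160 154 153 154 159 168 162 170 166 165 162 168 170 170 171 164 172 166 172 170 170 165 171 166 168
266 169 144 162 162 152 153 151 156 170 164 163  41  29  20  34  95 171 170 163 170 164 171 172 168 168 167 166 170
274 165 143 163 161 154 155 150 164   6   4   6   8   9   3   5  10  10   4  23 175 165 171 171 167 167 167 168 167
282 165 144 163 161 150 155  46   8   8   5   7  10   9  11  10   9   8   8   6   3 162 171 172 163 165 165 166 163
290 161 112  71  71  17  42   7   5  11  17   6  13  19  16  20  12  16  16  12  12  10  94  33  72  71 164 168 160
298 150  71  73  58   8   8  13  10  14  12  17   7  15  13  14  15  17  17  15  11   8  10  11  73  73  84 169 160
306  69  74  74  20   7   7  15  11  12  11  13  17  13  16  10  13  15  14  11   8  12  11  11  55  72  73  19  13
314  73  71  69  14  14  12  16  17  15  12  17  18  13  14  10  15   9
[... 194 characters left out ...]
15  12  13  17  16  12  19  14  16  15  14   7   5   5  12   8  11   8  74  73  75
338 114  97  25   7   8  14   8  13  13  17  15  11  15  20  10  16  14  14   5   6  11   4   6  10  27  64  38  13
346  16  35  23   8   7   6  15  14  16  12  19  12  14  15  17  16   7   7  10   0  11 131  11  10  14  14  16  20
354  22  13  27   9  35  84  22  12  15  16  11  12  16  16  11  17   5  10   5   8 157 165   5   3  10   9  17  18
[[0.77, 0.3, -0.09], [0.77, 0.3, -0.09], [0.77, 0.3, -0.09], [0.77, 0.3, -0.09], [0.77, 0.3, -0.09]] [[0.0, 0.0, -0.0], [0.0, 0.0, -0.0], [0.0, 0.0, -0.0], [0.0, 0.0, -0.0], [0.0, 0.0, -0.0]]
[[0.77, 0.3, -0.09], [0.77, 0.3, -0.09]] [[0.0, 0.0, -0.0], [0.0, 0.0, -0.0]]
```

Run:
```python
from h import *
d=np.load("wcaph.npz");w={k:d[k] for k in("mtx","R","t")};R=Ro.from_euler("xyz",d["rot"])
for dx in(-.003,0,.003):
  print(dx,[proj("",d["tcp"]+R.apply([dx+.018,0,z]),w).round(1).tolist() for z in(.004,-.018)])
g=cv2.imread("pics/wcaph.png").max(2)
for y in(266,270,274,278,282): r=np.where(g[y,270:380]<60)[0]+270;print(y,r.min(),r.max(),(r.min()+r.max())/2)
col=g[255:275,325];print(col)
```

```text
-0.003 [[322.7, 270.2], [322.6, 293.3]]
0 [[322.7, 263.5], [322.5, 285.6]]
0.003 [[322.7, 256.6], [322.5, 277.8]]
266 315 334 324.5
270 304 343 323.5
274 298 350 324.0
278 293 355 324.0
282 290 357 323.5
[162 161 160 162 160 163 163 161 161 148  81  20  10   7   7  13   9   4
  13   3]
```

Request:
{"fn": "carry_out", "kwargs": {
  "delta_pos": [
    [0.77,0.3,-0.09],
    [0.77,0.3,-0.09],
    [0.77,0.3,-0.09],
    [0.77,0.3,-0.09],
    [0.77,0.3,-0.09]
  ],
  "dr": [
    [0,0,0],
    [0,0,0],
    [0,0,0],
    [0,0,0],
    [0,0,0]
  ],
  "gripper": [0.8,0.8,0.8,0.8,0.8]
}}

```text
time_s: 11.75
tcp_pos: [0.5204, -0.0279, 0.1157]
tool_rot: [-3.139, -0.001, 1.657]
ft_force: [1.8, -0.8, 0.3]
gripper_width: 0.389
grip_force: 79.6
```

Request:
{"fn": "carry_out", "kwargs": {
  "delta_pos": [
    [0.6,0.25,-0.09],
    [0.5,0.2,-0.09],
    [0,0,0],
    [0,0,0]
  ],
  "dr": [
    [0,0,0],
    [0,0,0],
    [0,0,0],
    [0,0,0]
  ],
  "gripper": [0.8,0.8,0.8,0.8]
}}

```text
time_s: 12.15
tcp_pos: [0.5379, 0.0277, 0.1245]
tool_rot: [-3.139, -0.001, 1.659]
ft_force: [0.2, -0.4, 0.3]
gripper_width: 0.388
grip_force: 79.6
```

```bash
cat > stud.py <<'E'
from h import *
s=bot.state();print(s["time_s"],s["tcp_pos"].round(4),s["tool_rot"].round(3))
c=bot.calibration("wrist");I=bot.camera("wrist");cv2.imwrite("pics/wst.png",I[:,:,::-1]);np.savez("wst.npz",tcp=s["tcp_pos"],rot=s["tool_rot"],**c)
e=proj("",[.546,.0495,.052],c);print("pred",e.round(1))
H=cv2.cvtColor(I,cv2.COLOR_RGB2HSV);m=((H[:,:,1]<60)&(H[:,:,2]>105)).astype(np.uint8)
n,L,st,ce=cv2.connectedComponentsWithStats(m)
for i in range(1,n):
    if st[i,4]>100 and np.linalg.norm(ce[i]-e)<80: print(st[i],ce[i].round(1))
# plate grey blob
k=((H[:,:,1]<60)&(H[:,:,2]>40)&(H[:,:,2]<100)).astype(np.uint8)
n,L,st,ce=cv2.connectedComponentsWithStats(k)
for i in range(1,n):
    if st[i,4]>1500: print("grey",st[i],ce[i].round(1))
E
python3 stud.py
```

```text
12.15 [0.5379 0.0277 0.1245] [-3.139e+00 -1.000e-03  1.659e+00]
pred [340.3 216.4]
[324 201  35  35 855] [341.  217.9]
grey [  263   107   166   175 13904] [345.6 197. ]
```

Run:
```python
from h import *
d=np.load("wst.npz");w={k:d[k] for k in("mtx","R","t")};R=Ro.from_euler("xyz",d["rot"])
p=ray("",(341.2,218),.052,w);print(p.round(4))
off=R.apply([-.0007,.0004,0]);t=p-off;print(t.round(4))
plan([t[0],t[1],.08],95)
```

```text
[0.5466 0.0486 0.052 ]
[0.5462 0.0493 0.052 ]
[[0.21, 0.1, 0.44], [0.21, 0.1, 0.44]] [[-0.01, -0.0, 0.0], [-0.01, -0.0, 0.0]]
```

Request:
{"fn": "carry_out", "kwargs": {
  "delta_pos": [
    [0.21,0.1,0.44],
    [0.21,0.1,0.44],
    [0,0,0],
    [0,0,0]
  ],
  "dr": [
    [-0.01,0,0],
    [-0.01,0,0],
    [0,0,0],
    [0,0,0]
  ],
  "gripper": [0.8,0.8,0.8,0.8],
  "grip_force": 100
}}

```text
time_s: 12.6
tcp_pos: [0.5457, 0.048, 0.0809]
tool_rot: [-3.141, -0.001, 1.657]
ft_force: [-1.1, -0.8, -0.5]
gripper_width: 0.385
grip_force: 100.4
```

```bash
python3 stud.py; python3 -c "
from h import *
plan([.5462,.0493,.068],95)"
```

```text
12.6 [0.5457 0.048  0.0809] [-3.141e+00 -1.000e-03  1.657e+00]
pred [323.6 276.8]
[308 259  33   9 134] [325.7 262.9]
grey [  246   147   184   199 14893] [341. 233.]
[[0.03, -0.0, 0.27]] [[0.01, -0.0, -0.01]]
```

Request:
{"fn": "carry_out", "kwargs": {
  "delta_pos": [
    [0.02,0,0.24],
    [0,0,0],
    [0,0,0]
  ],
  "dr": [
    [0.01,0,0],
    [0,0,0],
    [0,0,0]
  ],
  "gripper": [0.8,0.8,0.8]
}}

```text
time_s: 12.95
tcp_pos: [0.5463, 0.0497, 0.0692]
tool_rot: [-3.141, -0.001, 1.657]
ft_force: [0.1, -0.2, -0.4]
gripper_width: 0.383
grip_force: 100.4
```

Request:
{"fn": "carry_out", "kwargs": {
  "delta_pos": [
    [0,0,0.08],
    [0,0,0.04],
    [0,0,0]
  ],
  "dr": [
    [0,0,0],
    [0,0,0],
    [0,0,0]
  ],
  "gripper": [0.8,0.8,0.8]
}}

```text
time_s: 13.25
tcp_pos: [0.5464, 0.0499, 0.0631]
tool_rot: [-3.141, -0.0, 1.658]
ft_force: [0.1, 0.1, -0.0]
gripper_width: 0.388
grip_force: 100.5
```

Request:
{"fn": "carry_out", "kwargs": {
  "delta_pos": [
    [0,0,0.04],
    [0,0,0.04],
    [0,0,0]
  ],
  "dr": [
    [0,0,0],
    [0,0,0],
    [0,0,0]
  ],
  "gripper": [0.8,0.8,0.8]
}}

```text
time_s: 13.55
tcp_pos: [0.546, 0.0493, 0.0598]
tool_rot: [-3.141, 0.001, 1.657]
ft_force: [-2.4, -2.6, 4.6]
gripper_width: 0.381
grip_force: 101.2
```

Request:
{"fn": "carry_out", "kwargs": {
  "delta_pos": [
    [0,0,0.04],
    [0,0,0.04],
    [0,0,0]
  ],
  "dr": [
    [0,0,0],
    [0,0,0],
    [0,0,0]
  ],
  "gripper": [0.8,0.8,0.8]
}}

```text
time_s: 13.85
tcp_pos: [0.5457, 0.0492, 0.0554]
tool_rot: [-3.14, 0.001, 1.657]
ft_force: [-3.4, -3.9, 3.6]
gripper_width: 0.388
grip_force: 100.9
```

Request:
{"fn": "carry_out", "kwargs": {
  "delta_pos": [
    [-0.01,-0.01,0.06],
    [0,0,0.06],
    [0,0,0]
  ],
  "dr": [
    [0,0,0],
    [0,0,0],
    [0,0,0]
  ],
  "gripper": [0.8,0.8,0.8]
}}

```text
time_s: 14.15
tcp_pos: [0.5459, 0.0498, 0.0485]
tool_rot: [-3.141, -0.001, 1.658]
ft_force: [-0.7, -0.1, -2.3]
gripper_width: 0.389
grip_force: 100.4
```

Request:
{"fn": "carry_out", "kwargs": {
  "delta_pos": [
    [0,0,0.04],
    [0,0,0.04],
    [0,0,0]
  ],
  "dr": [
    [0,0,0],
    [0,0,0],
    [0,0,0]
  ],
  "gripper": [0.8,0.8,0.8]
}}

```text
time_s: 14.45
tcp_pos: [0.5464, 0.0498, 0.0476]
tool_rot: [3.14, -0.001, 1.658]
ft_force: [-7.6, -0.1, 17.4]
gripper_width: 0.387
grip_force: 102.6
```

It clicked (the force dropped to -2 N), and it now presses at 17 N at the home height. I'm holding a moment and taking one last look.

Request:
{"fn": "carry_out", "kwargs": {
  "delta_pos": [
    [0,0,0.01],
    [0,0,0],
    [0,0,0],
    [0,0,0],
    [0,0,0]
  ],
  "dr": [
    [0,0,0],
    [0,0,0],
    [0,0,0],
    [0,0,0],
    [0,0,0]
  ],
  "gripper": [0.8,0.8,0.8,0.8,0.8]
}}

```text
time_s: 14.95
tcp_pos: [0.5464, 0.0498, 0.0475]
tool_rot: [3.139, -0.001, 1.658]
ft_force: [-8.0, -1.0, 20.3]
gripper_width: 0.387
grip_force: 102.9
```

Run:
```python
from h import *
I=bot.camera("wrist")[:,:,::-1][150:450,190:470]
f=lambda n,x,y:cv2.resize(bot.camera(n)[:,:,::-1][y:y+80,x:x+90],(337,300),interpolation=cv2.INTER_CUBIC)
cv2.imwrite("pics/final.png",np.vstack([np.hstack([cv2.resize(I,(337,300)),f("side",270,185)]),np.hstack([f("scene",325,210),f("side",270,170)])]))
s=bot.state();print(s["time_s"],s["tcp_pos"].round(4),s["tool_rot"].round(3),s["ft_force"].round(1),s["grip_force"])
```

```text
15.15 [0.5464 0.0498 0.0475] [ 3.140e+00 -1.000e-03  1.658e+00] [-7.9 -1.  20.7] 102.87908848193338
```

View pics/final.png

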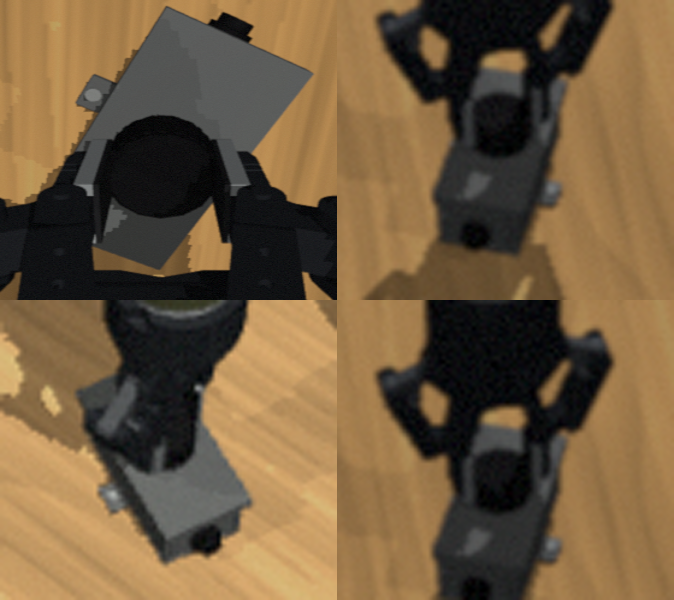

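The cap sits on the cover, upright and centred (crop (160,165)), and the plate is square on the box. The push is steady at 20 N, so I'm handing in.

```bash
python3 -c "
from rig import bot
print(bot.sign_off())"
```

```text
the job is handed in; nothing more can be done
None
```

The job is handed in at about 15 s: the cover is seated level and square on the fuse box, and the cap is clicked home with the robot still pressing it down at about 20 N; the sign-off returned no verdict.

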